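# Find the fullest tin of bottle-rinsing beads by weight and hold it up

### The job

The three identical closed steel tins on the round black mats hold steel bottle-rinsing beads and only one is full: find it by weight. Going from the robot's left to its right, lift each tin a few centimetres off its mat and set it down again where it stood, without dropping it; then hold the heaviest one upright and still at least 15 cm above the counter, in the open over the mats, with the two lighter tins standing back on their own mats, and finish while still holding it (if the last one is the heaviest it need not be set down first). Leave everything else where it is.

Things in the scene. Friction and masses are not known exactly. Their poses are not given: they have to be found in the camera images.
- tin_a_mid (a point): centre (40 mm above its underside) of one of three identical closed, rigid, plain steel tins: upright cylinder 60 mm across, 80 mm tall, flat lid; z is its upright axis. It stands centred (3 mm) on one of the mats, a different one each time
- tin_b_mid (a point): centre (40 mm above its underside) of one of three identical closed, rigid, plain steel tins: upright cylinder 60 mm across, 80 mm tall, flat lid; z is its upright axis. It stands centred (3 mm) on one of the mats, a different one each time
- tin_c_mid (a point): centre (40 mm above its underside) of one of three identical closed, rigid, plain steel tins: upright cylinder 60 mm across, 80 mm tall, flat lid; z is its upright axis. It stands centred (3 mm) on one of the mats, a different one each time
- tin_a: the same tin as tin_a_mid; this origin is the centre of its underside. One of the three tins is full, 0.5 to 0.9 kg; the other two are part-used, 0.1 to 0.4 kg each; which is which differs and only weight tells them apart. A grip of 40 N holds any of them
- tin_b: the same tin as tin_b_mid; this origin is the centre of its underside. One of the three tins is full, 0.5 to 0.9 kg; the other two are part-used, 0.1 to 0.4 kg each; which is which differs and only weight tells them apart. A grip of 40 N holds any of them
- tin_c: the same tin as tin_c_mid; this origin is the centre of its underside. One of the three tins is full, 0.5 to 0.9 kg; the other two are part-used, 0.1 to 0.4 kg each; which is which differs and only weight tells them apart. A grip of 40 N holds any of them
- seat_left (a point): point 44 mm above the counter over the centre of the left mat (the robot's left, largest y), where the centre of a tin standing on it lies; the mat is a fixed round black rubber disc 84 mm across and 4 mm thick
- seat_middle (a point): point 44 mm above the counter over the centre of the middle mat (the middle one), where the centre of a tin standing on it lies; the mat is a fixed round black rubber disc 84 mm across and 4 mm thick
- seat_right (a point): point 44 mm above the counter over the centre of the right mat (the robot's right, smallest y), where the centre of a tin standing on it lies; the mat is a fixed round black rubber disc 84 mm across and 4 mm thick
- canister: bystander, loose: white ceramic canister with wooden lid, 110 mm across, 148 mm tall, left; origin at the centre of its underside
- can: bystander, loose: aluminium can 66 mm across and 115 mm tall, at the back, on no mat; origin at the centre of its underside
- cap_tub: bystander, loose: low red plastic tub of crown caps, 87 mm across, 50 mm tall, near the robot; origin at the centre of its underside
- opener: bystander, loose: flat steel bottle opener 108 mm long (along its x), 30 mm wide, 8 mm thick, lying between the left and middle mats; origin near its middle, at its underside
- spoon: bystander, loose: wooden spoon 190 mm long (along its x), under 25 mm high, lying between the middle and right mats; origin on its underside
- mug: bystander, loose: blue ceramic mug 80 mm across and 90 mm tall, right; origin at the centre of its underside
- jar: bystander, loose: small amber glass jar with a dark wooden lid 64 mm across and 85 mm tall, left; origin at the centre of its underside
Things that resemble listed ones, but are neither listed nor needed, are in the scene too. Leave any pink or yellow look-alike of the tin_a alone.

How it is judged:
By the outcome, as a careful person would: the job done as asked, in the order asked, and still so for the second after the job is handed in, while the arm keeps its last pose, push and grip.
It also fails if it takes over 72 s, if anything falls off the work surface, if the arm or the gripper's body presses on something with over 40 N, if the wrist force passes 120 N, or if a joint passes its speed limit or range.

### The arm

A 6-joint arm with a two-finger parallel gripper is mounted at the origin on the work surface. World frame = base frame: x ahead of the robot, y to its left, z up, the work surface at z = 0. Lengths are in mm, angles in rad, forces in N, time in s.
With the tool pointing down it reaches from about 275 to 1000 mm from the base axis. Payload 8.4 kg.
Tool frame: the origin (TCP) lies on the centre line of the jaws, within the pads' length; the fingertips stand 14 mm ahead of it and the grasp point (between the pads) lies 5 mm behind it; z points along the fingers, y is the line along which they close (so a half turn about z gives the same grasp; the last joint's range is limited). The gripper opens to 85 mm and grips with 20 to 120 N. Pads are 22 mm wide; open, the fingers measure 114 mm over their backs; the gripper's body (76 mm by 85 mm) begins 54 mm behind the grasp point. The pads swing forward as they close: fully open they stand 13 mm farther back than shut.
Start: joints at [-1.231, 0.353, 1.633, -0, 1.155, -0.002], TCP at [209.488, -588.849, 245.281] pointing down, gripper open.
Joint ranges: [-2.63, 2.63], [-0.92, 2.1], [0.06, 2.66], [-1.3, 4.44], [0, 2.69], [-3.02, 3.02]. Speed limits (rad/s): [2.22, 2.22, 2.79, 3.14, 3.14, 3.14].

### API

Orientations are given as [roll, pitch, yaw] about the fixed x, y, z axes, in that order (R = Rz(yaw) Ry(pitch) Rx(roll)).
In Python, from rig import r gives the robot as it stands.
- The arm moves only by the tool step_arm, never from a script. Its argument "plan" is text: rows parted by semicolons, each of 7 numbers parted by spaces: the turn, a rotation vector about the world's x, y, z in degrees, then the shift along the world's x, y, z in mm, then the closure in counts, from 0 (fully open) to 255 (shut). In form: rx ry rz x y z hand; .... A call has 1 to 8 rows; each row is the pose to reach, as a shift and turn from the pose commanded when the call began; what a row does not reach only later rows make up. A row lasts 1/10 s, in which the tool goes at most 50 mm and 8.59 degrees, less where a joint would pass 70% of its speed; a pose out of reach is approached as far as the arm can. A call with a gripper value outside its range is refused whole. The fingers move at their own pace and stop on an object; "force" is the grip in N (left out, the last holds). Time passes only in rows, so rows that repeat a pose let the fingers close. It gives the time, the measured TCP pose, the force, the opening and the grip force at its end, in the units of the state.
- r.sense(): the state, without advancing time (a new reading comes with each control period).
- r.grab_frame(name): name is "scene" or "top"; returns (picture, depth): 400x640x3 uint8, red, green, blue; 400x640 float32, mm along the optical axis (not along the pixel's ray), 0 where there is no reading.
- r.get_calibration(name): a dict with "K" (3x3 intrinsics, pixels), "world_from_camera" (4x4, takes a point from camera to world coordinates). Camera axes: x right, y down, z forward; pixel columns grow to the right and rows downward; lengths in mm; the calibration is good to about 2 mm. A picture is of the moment at which its call begins. get_calibration takes no time and is no camera call.
- r.sign_off(): hands the job in; it is judged then, once.
The state is a dict: "clock": time; "qpos": joint angles; "qvel": joint speeds; "joint_efforts": joint torques, N m; "eef_pos": TCP position; "tcp_rot": TCP orientation; "contact_force": force on the tool from outside, world axes, zero at the start; "wrist_torque": the same for the moment, N m; "opening": opening from 0.0 (shut) to 1.0 (fully open); "grasp_force": force on a finger pad.
Only numpy, scipy, OpenCV 4.12 (cv2) and the standard library are available. Lean on these libraries where they do the work, as an engineer would, in place of code of your own. Each camera call takes 0.05 s, during which the arm holds its last target. There are 200 camera calls.

## Working session

There is one attempt and no reset: what is moved stays moved. The work goes in short steps, Python scripts to look and compute and a tool call to move; the robot and the scene stay as the last step left them, time stands still between calls to the robot, and variables do not carry over. Pictures are saved under pics/ and viewed, at most 10 in all, crops included, and the job is handed in when it is done.

Besides the shell and the picture viewer there is one more tool, called after "Call:" by a JSON object that holds its "fn" and its "kwargs". step_arm: Moves the arm, as the interface text tells. Its arguments: {"type":"object","properties":{"plan":{"type":"string"},"force":{"type":"number"}},"required":["plan"]}

```bash
mkdir -p pics; python3 - <<'E'
from rig import r
import cv2,numpy as np
for n in("scene","top"):
    p,d=r.grab_frame(n);c=r.get_calibration(n)
    np.savez(n+".npz",p=p,d=d,K=c["K"],T=c["world_from_camera"])
    cv2.imwrite(f"pics/{n}0.png",p[...,::-1]);print(n,np.round(c["K"],1).tolist(),np.round(c["world_from_camera"],3).tolist())
print(r.sense())
E
```

```text
scene [[386.9, 0.0, 319.1], [0.0, 386.9, 199.3], [0.0, 0.0, 1.0]] [[0.008, 0.778, -0.628, 1292.219], [1.0, 0.002, 0.014, -22.927], [0.012, -0.628, -0.778, 943.714], [0.0, 0.0, 0.0, 1.0]]
top [[380.7, 0.0, 316.4], [0.0, 380.7, 199.7], [0.0, 0.0, 1.0]] [[-0.016, -0.991, 0.132, 429.78], [-1.0, 0.017, 0.012, -6.422], [-0.015, -0.131, -0.991, 1026.642], [0.0, 0.0, 0.0, 1.0]]
{'clock': 0.1, 'qpos': array([-1.23142661e+00,  3.53599470e-01,  1.63408387e+00,  7.39664715e-06,
        1.15522496e+00, -2.38273000e-03]), 'qvel': array([-5.59004214e-04, -6.34113188e-04,  8.66307523e-04, -7.25978072e-05,
       -1.01884028e-04,  1.59448295e-03]), 'joint_efforts': array([-5.32456743e-04, -6.06352329e+01, -3.42816675e+01, -4.90825983e-05,
        3.81749807e-03,  1.78701436e-05]), 'eef_pos': array([ 209.32972874, -588.44258852,  244.61358537]), 'tcp_rot': array([-3.14027702e+00, -9.89797351e-06,  3.41749449e-01]), 'contact_force': array([ 0.577347  ,  0.32731934, -0.25322688]), 'wrist_torque': array([ 0.00912174,  0.06452039, -0.01286326]), 'grasp_force': 0.0, 'opening': 1.00225339250373}
```

View pics/top0.png

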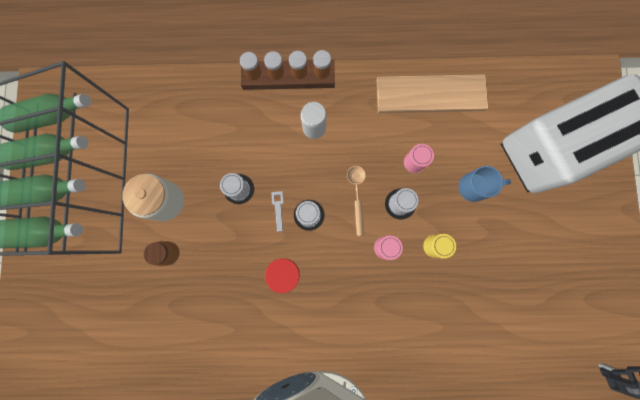

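View pics/scene0.png

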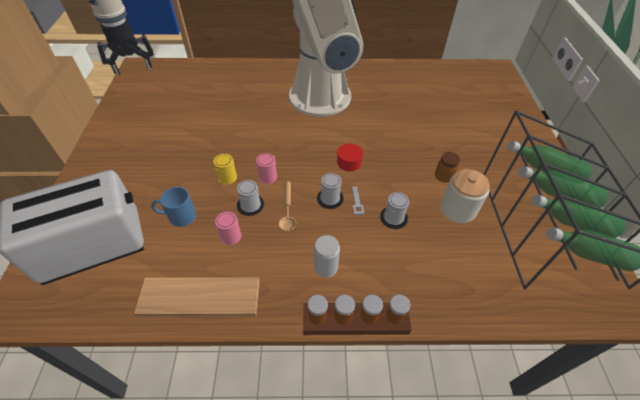

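The top view shows the tins' lids at about (232,185), (308,211) and (404,200), each on a black mat. Pink look-alikes stand at (420,157) and (388,247), with a yellow one at (440,246). The scene view agrees. Next I'll measure the tins and their neighbours.

```bash
cat > h.py <<'E'
import numpy as np,cv2
def cloud(n):
    f=np.load(n+".npz");d=f["d"];K=f["K"];T=f["T"]
    v,u=np.mgrid[:400,:640]
    P=np.stack([(u-K[0,2])/K[0,0]*d,(v-K[1,2])/K[1,1]*d,d],-1)@T[:3,:3].T+T[:3,3]
    P[d<=0]=np.nan
    return P,f["p"],K,T
def ray(u,v,K,T,z):
    g=T[:3,:3]@np.linalg.inv(K)@[u,v,1];o=T[:3,3];return o+g*(z-o[2])/g[2]
E
python3 - <<'E'
from h import *
Pt,pt,Kt,Tt=cloud("top");Ps,ps,_,_=cloud("scene")
A=np.vstack([Pt.reshape(-1,3),Ps.reshape(-1,3)])
for nm,u,v in [("L",232,185),("M",308,211),("R",404,200)]:
    c=ray(u,v,Kt,Tt,84)
    for P in(Pt,Ps):
        Q=P.reshape(-1,3);m=(np.hypot(*(Q[:,:2]-c[:2]).T)<45)&(Q[:,2]>74)&(Q[:,2]<95);q=Q[m]
        (x,y),rad=cv2.minEnclosingCircle(q[:,:2].astype(np.float32))
        print(nm,len(q),"circ",round(x),round(y),round(rad),"z",np.median(q[:,2]).round(1),"mean",q[:,:2].mean(0).round(1))
    # mat: dark pixels
    hsv=cv2.cvtColor(pt,cv2.COLOR_RGB2HSV);m=(pt.max(-1)<45).astype(np.uint8)
    w=np.zeros_like(m);cv2.circle(w,(u,v),26,1,-1);ys,xs=np.nonzero(m*w)
    g=np.array([ray(a,b,Kt,Tt,4)[:2] for a,b in zip(xs,ys)],np.float32)
    print("  ray",c[:2].round(1),"mat",cv2.minEnclosingCircle(g))
for nm,u,v,z in [("pink1",421,154,84),("pink2",389,243,84),("yel",444,245,84),("open",278,198,5),("open2",279,230,5),("spoonbowl",356,175,10),("spoonend",359,235,10),("can",313,112,115),("tub",283,275,50),("canister",145,195,148),("jar",156,253,85),("mug",485,180,90)]:
    print(nm,ray(u,v,Kt,Tt,z).round())
E
```

```text
L 453 circ 598 219 30 z 84.5 mean [597.9 218.1]
L 307 circ 600 221 32 z 84.0 mean [604.1 219. ]
  ray [596.  217.4] mat ((599.9387817382812, 200.7040252685547), 31.97353172302246)
M 451 circ 524 28 30 z 84.6 mean [523.4  27.8]
M 274 circ 525 29 32 z 83.9 mean [529.7  29.3]
  ray [526.9  26.7] mat ((514.80810546875, 21.682838439941406), 33.643463134765625)
R 466 circ 552 -218 30 z 84.2 mean [ 551.2 -217.1]
R 290 circ 554 -216 31 z 83.6 mean [ 557.5 -216.1]
  ray [ 550.4 -212.6] mat ((541.9597778320312, -211.71656799316406), 35.1334114074707)
pink1 [ 667. -261.   84.]
pink2 [ 445. -171.   84.]
yel [ 438. -305.   84.]
open [572. 110.   5.]
open2 [485. 108.   5.]
spoonbowl [ 630. -102.   10.]
spoonend [ 468. -105.   10.]
can [771.  10. 115.]
tub [369.  93.  50.]
canister [565. 407. 148.]
jar [429. 403.  85.]
mug [ 596. -414.   90.]
```

Call:
{"fn": "step_arm", "kwargs": {"plan": "0 0 -5 30 60 0 0; 0 0 -10 50 104 0 0; 0 0 -15 70 148 0 0; 0 0 -19.5 90 192 0 0; 0 0 -19.5 110 236 0 0; 0 0 -19.5 130 280 0 0; 0 0 -19.5 130 280 0 0"}}

```text
clock: 0.8
eef_pos: [340.3, -304.7, 245.0]
tcp_rot: [-3.14, 0.0, 0.004]
contact_force: [-0.5, 0.3, 0.1]
opening: 0.998
grasp_force: 0.0
```

Call:
{"fn": "step_arm", "kwargs": {"plan": "0 0 0 20 44 0 0; 0 0 0 40 88 0 0; 0 0 0 60 132 0 0; 0 0 0 80 176 0 0; 0 0 0 100 220 0 0; 0 0 0 120 260 0 0; 0 0 0 130 280 0 0; 0 0 0 130 280 0 0"}}

```text
clock: 1.6
eef_pos: [470.7, -27.0, 245.1]
tcp_rot: [-3.141, -0.0, 0.004]
contact_force: [0.0, 0.6, 0.4]
opening: 1.0
grasp_force: 0.0
```

Call:
{"fn": "step_arm", "kwargs": {"plan": "0 0 0 20 42 0 0; 0 0 0 40 84 0 0; 0 0 0 60 126 0 0; 0 0 0 80 165 0 0; 0 0 0 100 200 0 0; 0 0 0 120 234 0 0; 0 0 0 129 248 0 0; 0 0 0 129 248 0 0"}}

```text
clock: 2.4
eef_pos: [599.3, 219.5, 244.6]
tcp_rot: [3.141, 0.0, 0.003]
contact_force: [-0.4, -0.9, 0.3]
opening: 0.996
grasp_force: 0.0
```

Call:
{"fn": "step_arm", "kwargs": {"plan": "0 0 0 0 0 -40 0; 0 0 0 0 0 -80 0; 0 0 0 0 0 -115 0; 0 0 0 0 0 -145 0; 0 0 0 0 0 -170 0; 0 0 0 0 0 -190 0; 0 0 0 0 0 -203 0; 0 0 0 0 0 -203 0"}}

```text
clock: 3.2
eef_pos: [597.1, 217.2, 40.8]
tcp_rot: [3.14, 0.003, 0.0]
contact_force: [0.0, 0.2, 0.4]
opening: 1.003
grasp_force: 0.0
```

Call:
{"fn": "step_arm", "kwargs": {"plan": "0 0 0 0 0 0 60; 0 0 0 0 0 0 60; 0 0 0 0 0 0 120; 0 0 0 0 0 0 120; 0 0 0 0 0 0 140; 0 0 0 0 0 0 140; 0 0 0 0 0 0 140; 0 0 0 0 0 0 140", "force": 50}}

```text
clock: 4.0
eef_pos: [599.3, 219.1, 43.9]
tcp_rot: [-3.142, -0.002, 0.002]
contact_force: [-0.4, -2.2, 4.2]
opening: 0.692
grasp_force: 52.5
```

Call:
{"fn": "step_arm", "kwargs": {"plan": "0 0 0 0 0 3 140; 0 0 0 0 0 10 140; 0 0 0 0 0 22 140; 0 0 0 0 0 35 140; 0 0 0 0 0 45 140; 0 0 0 0 0 50 140; 0 0 0 0 0 50 140; 0 0 0 0 0 50 140"}}

```text
clock: 4.8
eef_pos: [598.3, 219.1, 92.2]
tcp_rot: [3.142, 0.0, 0.001]
contact_force: [0.4, 0.3, -6.3]
opening: 0.689
grasp_force: 54.5
```

Call:
{"fn": "step_arm", "kwargs": {"plan": "0 0 0 0 0 0 140; 0 0 0 0 0 0 140; 0 0 0 0 0 0 140; 0 0 0 0 0 0 140; 0 0 0 0 0 0 140"}}

```text
clock: 5.3
eef_pos: [598.4, 219.1, 92.1]
tcp_rot: [3.142, 0.0, 0.001]
contact_force: [-0.4, 1.3, -6.5]
opening: 0.692
grasp_force: 54.5
```

Call:
{"fn": "step_arm", "kwargs": {"plan": "0 0 0 0 0 0 140; 0 0 0 0 0 0 140; 0 0 0 0 0 0 140"}}

```text
clock: 5.6
eef_pos: [598.5, 219.2, 92.3]
tcp_rot: [-3.142, -0.0, 0.001]
contact_force: [0.6, 0.4, -5.1]
opening: 0.693
grasp_force: 54.5
```

Left: about 6 N. I'll set it down gently, release, check and rise.

Call:
{"fn": "step_arm", "kwargs": {"plan": "0 0 0 0 0 -12 140; 0 0 0 0 0 -24 140; 0 0 0 0 0 -34 140; 0 0 0 0 0 -41 140; 0 0 0 0 0 -45 140; 0 0 0 0 0 -47 140; 0 0 0 0 0 -49 140; 0 0 0 0 0 -49.5 140"}}

```text
clock: 6.4
eef_pos: [598.6, 219.2, 43.9]
tcp_rot: [-3.142, -0.0, 0.001]
contact_force: [-5.6, -2.3, 7.2]
opening: 0.693
grasp_force: 55.4
```

Call:
{"fn": "step_arm", "kwargs": {"plan": "0 0 0 0 0 -0.5 140; 0 0 0 0 0 -0.5 140; 0 0 0 0 0 -0.5 140"}}

```text
clock: 6.7
eef_pos: [598.5, 219.2, 43.9]
tcp_rot: [-3.141, -0.0, 0.001]
contact_force: [-5.8, -2.0, 6.6]
opening: 0.694
grasp_force: 55.5
```

Seated (the mat pushes up). Releasing.

Call:
{"fn": "step_arm", "kwargs": {"plan": "0 0 0 0 0 0 90; 0 0 0 0 0 0 50; 0 0 0 0 0 0 0; 0 0 0 0 0 0 0; 0 0 0 0 0 0 0; 0 0 0 0 0 0 0"}}

```text
clock: 7.3
eef_pos: [598.6, 219.2, 42.3]
tcp_rot: [-3.142, -0.0, 0.001]
contact_force: [-0.4, -0.4, 0.4]
opening: 0.997
grasp_force: 0.0
```

Call:
{"fn": "step_arm", "kwargs": {"plan": "0 0 0 0 0 10 0; 0 0 0 0 0 25 0; 0 0 0 0 0 50 0; 0 0 0 0 0 85 0; 0 0 0 0 0 125 0; 0 0 0 0 0 160 0; 0 0 0 0 0 170 0; 0 0 0 0 0 170 0"}}

```text
clock: 8.1
eef_pos: [599.6, 219.6, 215.4]
tcp_rot: [-3.14, -0.004, 0.001]
contact_force: [0.2, -0.5, 0.0]
opening: 0.998
grasp_force: 0.0
```

Call:
{"fn": "step_arm", "kwargs": {"plan": "0 0 0 -10 -25 0 0; 0 0 0 -25 -65 0 0; 0 0 0 -40 -105 0 0; 0 0 0 -56 -145 0 0; 0 0 0 -68 -176 0 0; 0 0 0 -74 -190.5 0 0; 0 0 0 -74 -190.5 0 0"}}

```text
clock: 8.8
eef_pos: [523.3, 27.3, 211.4]
tcp_rot: [3.141, 0.002, -0.001]
contact_force: [-0.8, 1.2, 0.5]
opening: 1.002
grasp_force: 0.0
```

```bash
cat > chk.py <<'E'
from rig import r
from h import *
import sys
for n in("top","scene"):
    p,d=r.grab_frame(n);c=r.get_calibration(n)
    np.savez(n+".npz",p=p,d=d,K=c["K"],T=c["world_from_camera"])
    P=cloud(n)[0].reshape(-1,3)
    for nm,c in (("L",(598,219)),("M",(524,28)),("R",(552,-217))):
        q=P[(np.hypot(*(P[:,:2]-c).T)<55)&(P[:,2]>76)&(P[:,2]<95)]
        if len(q)>50:
            (x,y),R=cv2.minEnclosingCircle(q[:,:2].astype(np.float32));print(n,nm,len(q),round(x),round(y),round(R),np.median(q[:,2]).round(1))
E
python3 chk.py
```

```text
top L 367 598 219 30 84.8
top M 110 516 26 27 84.0
top R 462 551 -218 30 84.2
scene L 302 601 221 31 84.3
scene M 262 526 31 33 83.8
scene R 279 554 -216 31 83.7
```

Call:
{"fn": "step_arm", "kwargs": {"plan": "0 0 0 0 0 -35 0; 0 0 0 0 0 -70 0; 0 0 0 0 0 -105 0; 0 0 0 0 0 -130 0; 0 0 0 0 0 -150 0; 0 0 0 0 0 -164 0; 0 0 0 0 0 -170 0; 0 0 0 0 0 -170 0"}}

```text
clock: 9.7
eef_pos: [524.4, 29.2, 41.7]
tcp_rot: [-3.142, 0.001, 0.002]
contact_force: [0.5, 0.8, -0.1]
opening: 0.999
grasp_force: 0.0
```

Call:
{"fn": "step_arm", "kwargs": {"plan": "0 0 0 0 0 0 60; 0 0 0 0 0 0 60; 0 0 0 0 0 0 120; 0 0 0 0 0 0 120; 0 0 0 0 0 0 140; 0 0 0 0 0 0 140; 0 0 0 0 0 0 140; 0 0 0 0 0 0 140", "force": 50}}

```text
clock: 10.5
eef_pos: [525.3, 28.5, 43.6]
tcp_rot: [3.141, -0.002, 0.001]
contact_force: [-1.5, -1.4, 5.5]
opening: 0.688
grasp_force: 50.5
```

The left tin is back where it stood. Lifting the middle one.

Call:
{"fn": "step_arm", "kwargs": {"plan": "0 0 0 0 0 3 140; 0 0 0 0 0 10 140; 0 0 0 0 0 22 140; 0 0 0 0 0 35 140; 0 0 0 0 0 45 140; 0 0 0 0 0 50 140; 0 0 0 0 0 50 140; 0 0 0 0 0 50 140"}}

```text
clock: 11.3
eef_pos: [524.4, 28.7, 92.3]
tcp_rot: [-3.142, -0.0, 0.001]
contact_force: [0.2, -0.9, -2.5]
opening: 0.691
grasp_force: 51.7
```

Call:
{"fn": "step_arm", "kwargs": {"plan": "0 0 0 0 0 0 140; 0 0 0 0 0 0 140; 0 0 0 0 0 0 140; 0 0 0 0 0 0 140; 0 0 0 0 0 0 140"}}

```text
clock: 11.8
eef_pos: [524.4, 28.7, 92.1]
tcp_rot: [3.142, 0.0, 0.001]
contact_force: [0.3, -0.3, -2.9]
opening: 0.691
grasp_force: 51.7
```

Call:
{"fn": "step_arm", "kwargs": {"plan": "0 0 0 0 0 0 140; 0 0 0 0 0 0 140; 0 0 0 0 0 0 140"}}

```text
clock: 12.1
eef_pos: [524.5, 28.6, 92.3]
tcp_rot: [-3.142, -0.0, 0.001]
contact_force: [0.2, 0.1, -2.8]
opening: 0.692
grasp_force: 51.7
```

Call:
{"fn": "step_arm", "kwargs": {"plan": "0 0 0 0 0 -12 140; 0 0 0 0 0 -24 140; 0 0 0 0 0 -34 140; 0 0 0 0 0 -41 140; 0 0 0 0 0 -45 140; 0 0 0 0 0 -47 140; 0 0 0 0 0 -49 140; 0 0 0 0 0 -49.5 140"}}

```text
clock: 12.9
eef_pos: [524.6, 28.7, 43.6]
tcp_rot: [-3.142, -0.0, 0.001]
contact_force: [-4.6, 1.1, 12.2]
opening: 0.695
grasp_force: 52.5
```

Call:
{"fn": "step_arm", "kwargs": {"plan": "0 0 0 0 0 -0.5 140; 0 0 0 0 0 -0.5 140; 0 0 0 0 0 -0.5 140"}}

```text
clock: 13.2
eef_pos: [524.6, 28.7, 43.6]
tcp_rot: [-3.142, -0.0, 0.001]
contact_force: [-5.2, 0.0, 12.3]
opening: 0.696
grasp_force: 53.0
```

Middle: about 2.8 N. Releasing and moving to the right tin.

Call:
{"fn": "step_arm", "kwargs": {"plan": "0 0 0 0 0 0 90; 0 0 0 0 0 0 50; 0 0 0 0 0 0 0; 0 0 0 0 0 0 0; 0 0 0 0 0 0 0; 0 0 0 0 0 0 0"}}

```text
clock: 13.8
eef_pos: [524.5, 28.6, 42.2]
tcp_rot: [-3.142, -0.0, 0.001]
contact_force: [0.6, 0.1, -1.0]
opening: 0.999
grasp_force: 0.0
```

Call:
{"fn": "step_arm", "kwargs": {"plan": "0 0 0 0 0 10 0; 0 0 0 0 0 25 0; 0 0 0 0 0 50 0; 0 0 0 0 0 85 0; 0 0 0 0 0 125 0; 0 0 0 0 0 160 0; 0 0 0 0 0 170 0; 0 0 0 0 0 170 0"}}

```text
clock: 14.6
eef_pos: [525.5, 28.7, 214.4]
tcp_rot: [-3.141, -0.004, 0.001]
contact_force: [0.4, -0.0, -0.4]
opening: 0.998
grasp_force: 0.0
```

Call:
{"fn": "step_arm", "kwargs": {"plan": "0 0 0 3 -25 0 0; 0 0 0 8 -70 0 0; 0 0 0 13 -118 0 0; 0 0 0 18 -165 0 0; 0 0 0 23 -210 0 0; 0 0 0 26 -235 0 0; 0 0 0 27.5 -246 0 0; 0 0 0 27.5 -246 0 0"}}

```text
clock: 15.4
eef_pos: [551.3, -218.0, 210.7]
tcp_rot: [-3.141, 0.002, -0.0]
contact_force: [0.4, 0.3, 0.4]
opening: 1.003
grasp_force: 0.0
```

```bash
python3 chk.py
```

```text
top L 449 598 219 30 84.6
top M 455 523 29 30 84.5
top R 311 551 -217 30 84.4
scene L 301 600 219 32 84.2
scene M 265 526 29 32 84.0
scene R 282 555 -218 31 83.5
```

Call:
{"fn": "step_arm", "kwargs": {"plan": "0 0 0 0 0 -35 0; 0 0 0 0 0 -70 0; 0 0 0 0 0 -105 0; 0 0 0 0 0 -130 0; 0 0 0 0 0 -150 0; 0 0 0 0 0 -164 0; 0 0 0 0 0 -170 0; 0 0 0 0 0 -170 0"}}

```text
clock: 16.3
eef_pos: [551.8, -216.6, 41.9]
tcp_rot: [-3.141, 0.001, 0.002]
contact_force: [0.6, -0.5, -0.5]
opening: 0.996
grasp_force: 0.0
```

Call:
{"fn": "step_arm", "kwargs": {"plan": "0 0 0 0 0 0 60; 0 0 0 0 0 0 60; 0 0 0 0 0 0 120; 0 0 0 0 0 0 120; 0 0 0 0 0 0 140; 0 0 0 0 0 0 140; 0 0 0 0 0 0 140; 0 0 0 0 0 0 140", "force": 50}}

```text
clock: 17.1
eef_pos: [552.8, -217.8, 43.7]
tcp_rot: [3.141, -0.002, 0.001]
contact_force: [-1.4, 0.0, 6.4]
opening: 0.692
grasp_force: 51.3
```

Call:
{"fn": "step_arm", "kwargs": {"plan": "0 0 0 0 0 3 140; 0 0 0 0 0 10 140; 0 0 0 0 0 22 140; 0 0 0 0 0 35 140; 0 0 0 0 0 45 140; 0 0 0 0 0 50 140; 0 0 0 0 0 50 140; 0 0 0 0 0 50 140"}}

```text
clock: 17.9
eef_pos: [551.9, -217.3, 92.3]
tcp_rot: [-3.142, 0.0, 0.001]
contact_force: [0.0, -0.5, -1.9]
opening: 0.695
grasp_force: 52.5
```

Call:
{"fn": "step_arm", "kwargs": {"plan": "0 0 0 0 0 0 140; 0 0 0 0 0 0 140; 0 0 0 0 0 0 140; 0 0 0 0 0 0 140; 0 0 0 0 0 0 140"}}

```text
clock: 18.4
eef_pos: [552.0, -217.3, 92.1]
tcp_rot: [-3.142, 0.0, 0.001]
contact_force: [-0.4, -0.1, -2.4]
opening: 0.692
grasp_force: 52.5
```

Call:
{"fn": "step_arm", "kwargs": {"plan": "0 0 0 0 0 0 140; 0 0 0 0 0 0 140; 0 0 0 0 0 0 140"}}

```text
clock: 18.7
eef_pos: [552.0, -217.3, 92.3]
tcp_rot: [-3.142, 0.0, 0.001]
contact_force: [0.2, -0.4, -3.3]
opening: 0.696
grasp_force: 52.5
```

Right: about 2.5 N, so the left tin (about 6 N) is the full one. I'll set this one down and return to the left.

Call:
{"fn": "step_arm", "kwargs": {"plan": "0 0 0 0 0 -12 140; 0 0 0 0 0 -24 140; 0 0 0 0 0 -34 140; 0 0 0 0 0 -41 140; 0 0 0 0 0 -45 140; 0 0 0 0 0 -47 140; 0 0 0 0 0 -49 140; 0 0 0 0 0 -49.5 140"}}

```text
clock: 19.5
eef_pos: [552.1, -217.4, 43.7]
tcp_rot: [3.142, -0.0, 0.001]
contact_force: [-3.4, 1.5, 10.7]
opening: 0.696
grasp_force: 53.1
```

Call:
{"fn": "step_arm", "kwargs": {"plan": "0 0 0 0 0 -0.5 140; 0 0 0 0 0 -0.5 140; 0 0 0 0 0 -0.5 140"}}

```text
clock: 19.8
eef_pos: [552.1, -217.4, 43.7]
tcp_rot: [3.141, -0.0, 0.001]
contact_force: [-4.7, 2.2, 10.0]
opening: 0.696
grasp_force: 53.4
```

Call:
{"fn": "step_arm", "kwargs": {"plan": "0 0 0 0 0 0 90; 0 0 0 0 0 0 50; 0 0 0 0 0 0 0; 0 0 0 0 0 0 0; 0 0 0 0 0 0 0; 0 0 0 0 0 0 0"}}

```text
clock: 20.4
eef_pos: [552.0, -217.3, 42.2]
tcp_rot: [-3.142, 0.0, 0.001]
contact_force: [-0.0, -0.5, 0.1]
opening: 0.998
grasp_force: 0.0
```

Call:
{"fn": "step_arm", "kwargs": {"plan": "0 0 0 0 0 10 0; 0 0 0 0 0 25 0; 0 0 0 0 0 50 0; 0 0 0 0 0 85 0; 0 0 0 0 0 125 0; 0 0 0 0 0 160 0; 0 0 0 0 0 170 0; 0 0 0 0 0 170 0"}}

```text
clock: 21.2
eef_pos: [553.0, -217.8, 215.2]
tcp_rot: [3.14, -0.004, 0.001]
contact_force: [0.5, 0.4, -0.2]
opening: 0.997
grasp_force: 0.0
```

Call:
{"fn": "step_arm", "kwargs": {"plan": "0 0 0 3 25 0 0; 0 0 0 8 65 0 0; 0 0 0 13 105 0 0; 0 0 0 17 145 0 0; 0 0 0 21 180 0 0; 0 0 0 23 205 0 0; 0 0 0 24 218 0 0; 0 0 0 24 218 0 0"}}

```text
clock: 22.0
eef_pos: [575.4, 1.8, 211.2]
tcp_rot: [-3.142, 0.002, 0.003]
contact_force: [-0.7, 0.7, 0.6]
opening: 1.001
grasp_force: 0.0
```

Call:
{"fn": "step_arm", "kwargs": {"plan": "0 0 0 3 25 0 0; 0 0 0 7 65 0 0; 0 0 0 11 105 0 0; 0 0 0 15 145 0 0; 0 0 0 19 180 0 0; 0 0 0 21 205 0 0; 0 0 0 22.5 218.6 0 0; 0 0 0 22.5 218.6 0 0"}}

```text
clock: 22.8
eef_pos: [598.7, 219.3, 211.7]
tcp_rot: [3.141, 0.001, 0.002]
contact_force: [0.2, -0.7, 0.4]
opening: 1.002
grasp_force: 0.0
```

```bash
python3 chk.py
```

```text
top L 413 597 220 30 84.6
top M 450 523 29 30 84.6
top R 456 551 -217 30 84.4
scene L 301 600 222 31 84.1
scene M 259 523 30 32 84.0
scene R 279 553 -216 31 83.8
```

Call:
{"fn": "step_arm", "kwargs": {"plan": "0 0 0 0 0 -35 0; 0 0 0 0 0 -70 0; 0 0 0 0 0 -105 0; 0 0 0 0 0 -130 0; 0 0 0 0 0 -150 0; 0 0 0 0 0 -164 0; 0 0 0 0 0 -170 0; 0 0 0 0 0 -170 0"}}

```text
clock: 23.7
eef_pos: [598.4, 218.4, 41.9]
tcp_rot: [3.141, 0.001, 0.001]
contact_force: [0.4, 0.9, 0.0]
opening: 0.998
grasp_force: 0.0
```

Call:
{"fn": "step_arm", "kwargs": {"plan": "0 0 0 0 0 0 60; 0 0 0 0 0 0 60; 0 0 0 0 0 0 120; 0 0 0 0 0 0 120; 0 0 0 0 0 0 140; 0 0 0 0 0 0 140; 0 0 0 0 0 0 140; 0 0 0 0 0 0 140", "force": 50}}

```text
clock: 24.5
eef_pos: [599.2, 219.3, 43.7]
tcp_rot: [-3.141, -0.002, 0.002]
contact_force: [-1.5, -2.6, 4.9]
opening: 0.689
grasp_force: 51.4
```

Call:
{"fn": "step_arm", "kwargs": {"plan": "0 0 0 0 0 3 140; 0 0 0 0 0 12 140; 0 0 0 0 0 26 140; 0 0 0 0 0 42 140; 0 0 0 0 0 60 140; 0 0 0 0 0 76 140; 0 0 0 0 0 90 140; 0 0 0 0 0 100 140"}}

```text
clock: 25.3
eef_pos: [598.9, 219.4, 144.2]
tcp_rot: [-3.141, -0.001, 0.001]
contact_force: [0.3, 0.5, -5.8]
opening: 0.692
grasp_force: 53.5
```

Call:
{"fn": "step_arm", "kwargs": {"plan": "0 0 0 0 0 14 140; 0 0 0 0 0 30 140; 0 0 0 0 0 46 140; 0 0 0 0 0 62 140; 0 0 0 0 0 78 140; 0 0 0 0 0 90 140; 0 0 0 0 0 97 140; 0 0 0 0 0 100 140"}}

```text
clock: 26.1
eef_pos: [598.7, 219.3, 243.1]
tcp_rot: [-3.141, -0.001, 0.001]
contact_force: [-0.0, -0.1, -6.6]
opening: 0.69
grasp_force: 53.5
```

Call:
{"fn": "step_arm", "kwargs": {"plan": "0 0 0 0 0 0 140; 0 0 0 0 0 0 140; 0 0 0 0 0 0 140; 0 0 0 0 0 0 140; 0 0 0 0 0 0 140; 0 0 0 0 0 0 140; 0 0 0 0 0 0 140; 0 0 0 0 0 0 140"}}

```text
clock: 26.9
eef_pos: [598.5, 219.3, 242.3]
tcp_rot: [-3.142, 0.0, 0.001]
contact_force: [-0.9, -0.2, -6.3]
opening: 0.692
grasp_force: 53.5
```

```bash
python3 chk.py; python3 -c "
from h import *
for n in('top','scene'):cv2.imwrite('pics/%s1.png'%n,np.load(n+'.npz')['p'][...,::-1])"
```

```text
top M 453 523 29 30 84.3
top R 452 551 -216 30 84.4
scene M 267 526 31 31 83.8
scene R 277 554 -216 31 83.6
```

View pics/scene1.png

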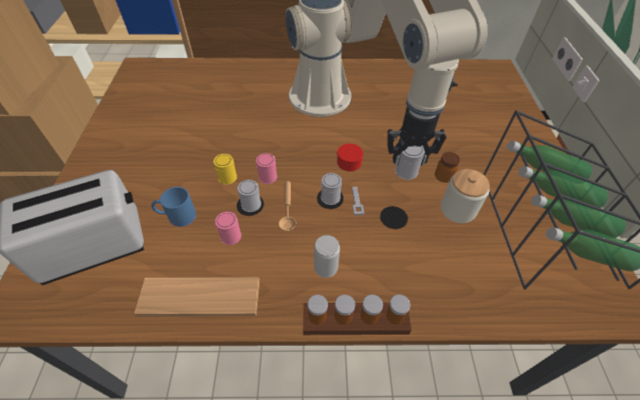

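The left tin hangs upright in the gripper at about (408,160) above its empty mat at (394,217). The other two stand on their mats at (249,200) and (331,190), and nothing else has moved.

```bash
python3 -c "
from rig import r
print(r.sign_off())"
```

```text
the job is handed in; nothing more can be done
None
```

The left tin is the full one, weighing about 6 N against 2.8 N (middle) and 2.5 N (right); I handed in at about 27 s with it held upright and still about 20 cm above the counter over its mat, and the other two back on theirs.

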